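Seat a boiler thermometer in its blind pocket

ROBOT

A 7-joint arm with a two-finger parallel gripper is mounted at the origin on the work surface. World frame = base frame: x ahead of the robot, y to its left, z up, the work surface at z = 0. Lengths are in m, angles in rad, forces in N, time in s.
With the tool pointing down it reaches from about 0.425 to 1.025 m from the base axis. Payload 3.6 kg.
Tool frame: the origin (TCP) lies at the very end of the fingers, on their centre line; the grasp point (between the pads) lies 19 mm behind it; z points along the fingers, y is the line along which they close (so a half turn about z gives the same grasp; the last joint's range is limited). The gripper opens to 85 mm and grips with 20 to 120 N. Pads are 22 mm wide; open, the fingers measure 114 mm over their backs; the gripper's body (76 mm by 85 mm) begins 54 mm behind the grasp point. The pads swing forward as they close: fully open they stand 13 mm farther back than shut.
Start: joints at [-1.435, 0.591, 0.048, 1.609, -0.033, 0.943, -0.034], TCP at [0.165, 0.706, 0.207] pointing down, gripper open.
Joint ranges: [-2.69, 2.69], [-0.47, 2.24], [-1.27, 1.36], [0.19, 2.51], [-1.53, 4.68], [0.08, 2.07], [-3.09, 3.09]. Speed limits (rad/s): [2.57, 2.57, 3.14, 3.14, 3.14, 3.14, 3.14].

INTERFACE

Orientations are given as [roll, pitch, yaw] about the fixed x, y, z axes, in that order (R = Rz(yaw) Ry(pitch) Rx(roll)).
In Python, from workcell import read_state, grab_frame, hand_in gives the robot as it stands. The module is installed in compiled form; this text tells all that it offers.
- The arm moves only by the tool arm_command, never from a script. Its argument "targets" is a list of rows, each an object with "translation": the shift along the tool's x, y, z in mm, a list of three; "dr": the turn, a rotation vector about the tool's x, y, z in degrees, a list of three. In form: [{"translation": [dx, dy, dz], "dr": [rx, ry, rz]}, ...]. A call has 1 to 12 rows; each row is the pose to reach, as a shift and turn from the pose commanded when the call began, along the tool's axes at that moment; what a row does not reach only later rows make up. A row lasts 1/8 s, in which the tool goes at most 62.5 mm and 10.7 degrees, less where a joint would pass 70% of its speed; a pose out of reach is approached as far as the arm can. A call with a gripper value outside its range is refused whole. "grip" is the opening, from 0 (shut) to 1 (fully open), set as the call begins (left out, the last holds). The fingers move at their own pace and stop on an object; "newtons" is the grip in N (left out, the last holds). Time passes only in rows, so rows that repeat a pose let the fingers close. It gives the time, the measured TCP pose, the force, the opening and the grip force at its end, in the units of the state.
- read_state(): the state, without advancing time (a new reading comes with each control period).
- grab_frame(name): name is "scene" or "top" or "wrist"; returns a dict with "color" (400x640x3 uint8, red, green, blue), "mtx" (3x3 intrinsics, pixels), "R" (3x3) and "t" (3): a world point X has camera coordinates R X + t. Camera axes: x right, y down, z forward; pixel columns grow to the right and rows downward; lengths in m; the calibration is good to about 2 mm. A picture is of the moment at which its call begins. There is no depth.
- hand_in(): hands the job in; it is judged then, once.
The state is a dict: "time": time; "q": joint angles; "dq": joint speeds; "effort": joint torques, N m; "ee_pos": TCP position; "eef_rot": TCP orientation; "wrist_force": force on the tool from outside, world axes, zero at the start; "wrist_torque": the same for the moment, N m; "grip_width": opening from 0.0 (shut) to 1.0 (fully open); "gripper_force": force on a finger pad.
Only numpy, scipy, OpenCV 4.12 (cv2) and the standard library are available. Lean on these libraries where they do the work, as an engineer would, in place of code of your own. Each camera call takes 0.05 s, during which the arm holds its last target. There are 200 camera calls.

TASK

Lift the red thermometer out of the wooden stand and slide its stem down into the pocket in the brass tower of the heating header, past the spring clips, until you feel the tip press on the hidden springy bottom, then let go and leave it standing there with its tip still bearing on the bottom. The pocket's depth is not known, so go by feel and press gently: about 5 N above the drag of the clips is right, so that it stays home when you let go; forcing it damages the sensor. Leave the blue thermometer and the other things as they are.

Things in the scene. Friction and masses are not known exactly. Their poses are not given: they have to be found in the camera images.
- red_thermometer: Red stem thermometer, 120 mm tall, 100-160 g, upright in one of the stand's holes, collar on the stand's top. Origin: the stem's hemispherical tip; z up. From the tip: steel stem 10 mm across, 80 mm long; brass collar 26 mm across to 96 mm; square case 44 x 44 mm, sides square to its x and y, from 96 to 120 mm (grip here from above, at 108 mm); white dial on top.
- blue_thermometer: Blue spare thermometer, same shape and size, in the stand's other hole; bystander, stays there.
- stand: Fixed light wooden block, 80 (x) x 200 (y) x 90 mm high, origin under its centre, with two upright 13 mm through holes at its y = +50 and -50 mm. Either thermometer can be in either hole.
- header: Fixed heating header: silver pipe 52 mm across lying along its y, 256 mm long with its brass ends, axis 50 mm above the worktop; two copper stubs reach 80 mm to its +x at pipe height. In its middle a 40 x 40 mm brass tower, 130 mm high, red band near the top, holds the thermometer pocket. Origin under the tower's centre.
- pocket_mouth (a point): Centre of the pocket's mouth in the tower's top, 130 mm above the worktop; z up. Upright round blind hole, 12 mm across, 3 mm chamfer. Spring clips inside grip the stem once its tip is 14 to 20 mm down: a drag of roughly 2 to 8 N while it slides, which fades when it stops; it does not sink by its own weight. The bottom is 42 to 72 mm down, different every time.
- stopper: The pocket's hidden bottom: a springy pad, about 1.5 N per mm over 8 mm of travel, then solid; resistance rising above the clips' drag shows the tip is on it. The collar then stands 8 to 38 mm above the mouth. Origin: a fixed point in the tower's foot, 12 mm above the worktop, NOT the pad's height. Opening the gripper can draw the stem up 1-2 mm.
- wrench: steel spanner, about 150 mm long, lying loose on the worktop; bystander
- screwdriver: screwdriver lying loose on the worktop; bystander
- bottle: white bottle with a blue cap, 64 mm across, 170 mm tall, standing loose; bystander; origin under its centre
- tape: white tape ring, 56 mm across, 14 mm high, lying flat; bystander; origin under its centre
- mug: blue mug, 80 mm across, 90 mm tall; bystander; origin under its centre
- tee: brass tee fitting, 60 mm long, 28 mm high, lying loose; bystander; origin under its centre

How it is judged:
By the outcome, as a careful person would: the job done as asked, in the order asked, and still so for the second after the job is handed in, with the robot touching nothing.
It also fails if it takes over 64 s, if anything falls off the work surface, if the arm or the gripper's body presses on something with over 40 N, if the wrist force passes 120 N, or if a joint passes its speed limit or range.

## Working session

There is one attempt and no reset: what is moved stays moved. The work goes in short steps, Python scripts to look and compute and a tool call to move; the robot and the scene stay as the last step left them, time stands still between calls to the robot, and variables do not carry over. Pictures are saved under pics/ and viewed, at most 10 in all, crops included, and the job is handed in when it is done.

Besides the shell and the picture viewer there is one more tool, called after "Emit:" by a JSON object that holds its "fn" and its "kwargs". arm_command: Moves the arm, as the interface text tells. Its arguments: {"type":"object","properties":{"targets":{"type":"array"},"grip":{"type":"number"},"newtons":{"type":"number"}},"required":["targets"]}

```bash
mkdir -p pics; python3 - <<'E'
from workcell import *
import cv2,pickle
s=read_state();print(s)
for n in("scene","top"):
    f=grab_frame(n);cv2.imwrite(f"pics/{n}0.png",f["color"][:,:,::-1]);pickle.dump(f,open(n+".pkl","wb"));print(f["mtx"].tolist(),f["R"].round(3).tolist(),f["t"])
E
```

```text
{'time': 0.0, 'q': array([-1.43448469,  0.59210283,  0.04828539,  1.60986237, -0.03329663,
        0.94270843, -0.03372273]), 'dq': array([ 1.20578607e-03, -4.10556523e-04, -1.78597270e-06, -1.42828874e-04,
        2.61582869e-04,  1.75387065e-03, -3.95864366e-04]), 'effort': array([-7.49789137e-05, -5.48686874e+01,  1.54661547e+00, -1.98116112e+01,
        9.41791513e-03,  8.91336909e-03,  1.70439460e-06]), 'ee_pos': array([0.1649338 , 0.7050586 , 0.20533739]), 'eef_rot': array([-3.13931935e+00,  1.22212256e-04,  2.91185188e+00]), 'wrist_force': array([0.59695577, 0.07435512, 0.28823711]), 'wrist_torque': array([-0.00270716,  0.00861623,  0.06946343]), 'gripper_force': 0.0, 'grip_width': 0.9985635678090357}
[[458.3220538316981, 0.0, 322.5575240602491], [0.0, 458.3220538316981, 198.509814370211], [0.0, 0.0, 1.0]] [[-0.098, 0.995, -0.007], [0.859, 0.081, -0.505], [-0.502, -0.055, -0.863]] [ 0.07229983 -0.43014038  1.69856735]
[[375.7643577225358, 0.0, 313.03442102048973], [0.0, 375.7643577225358, 201.5574459017451], [0.0, 0.0, 1.0]] [[-0.023, -1.0, 0.011], [-0.982, 0.021, -0.188], [0.187, -0.015, -0.982]] [0.00540527 0.55525265 1.00639896]
```

View pics/scene0.png

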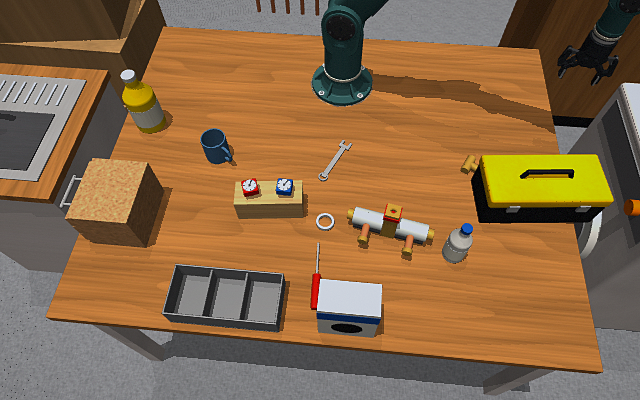

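View pics/top0.png

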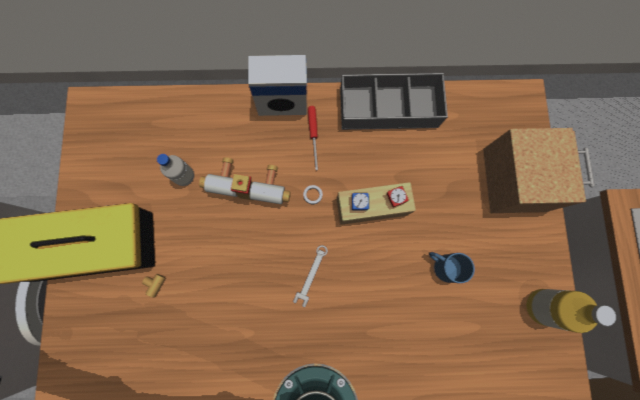

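```bash
python3 - <<'E'
import cv2,pickle,numpy as np
a=pickle.load(open("top.pkl","rb"))["color"][150:230,190:430,::-1]
b=pickle.load(open("scene.pkl","rb"))["color"][165:265,225:445,::-1]
a=cv2.resize(a[:, :],None,fx=3.3,fy=3.3,interpolation=cv2.INTER_CUBIC)
b=cv2.resize(b,None,fx=3.3,fy=3.3,interpolation=cv2.INTER_CUBIC)
w=max(a.shape[1],b.shape[1]);p=lambda i:cv2.copyMakeBorder(i,0,0,0,w-i.shape[1],0)
cv2.imwrite("pics/c.png",np.vstack([p(a),p(b)]));print(w)
E
```

```text
792
```

View pics/c.png

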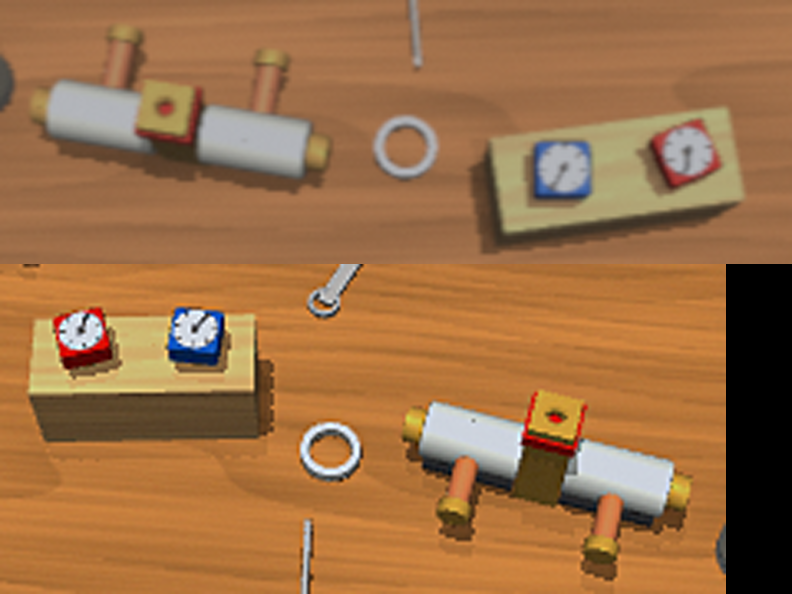

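```bash
cat > h.py <<'E'
import numpy as np
def ray(f,u,v,z):
    C=-f["R"].T@f["t"]; d=f["R"].T@np.linalg.inv(f["mtx"])@[u,v,1]
    return C+d*(z-C[2])/d[2]
E
python3 - <<'E'
from workcell import *
from h import *
import pickle
T=pickle.load(open("top.pkl","rb"));S=pickle.load(open("scene.pkl","rb"))
t=lambda x,y:(x/3.3+190-.35,y/3.3+150-.35); s=lambda x,y:(x/3.3+225-.35,(y-264)/3.3+165-.35)
for n,a,b in(("red",(686,151),(82,331)),("blue",(564,170),(195,328)),("mouth",(165,109),(556,416))):
    print(n,ray(T,*t(*a),.13).round(4),ray(S,*s(*b),.13).round(4))
for c in((651,139),(703,121),(721,171),(669,188)):print(ray(T,*t(*c),.13).round(4))
from scipy.spatial.transform import Rotation as Ro
f=grab_frame("wrist");st=read_state()
R=Ro.from_euler("xyz",st["eef_rot"]).as_matrix();print(R.round(3));print("cam in tool",(R.T@(-f["R"].T@f["t"]-st["ee_pos"])).round(3));print((f["R"]@R).round(3),f["mtx"])
E
```

```text
red [ 0.5522 -0.2277  0.13  ] [ 0.5532 -0.229   0.13  ]
blue [ 0.5389 -0.1299  0.13  ] [ 0.5409 -0.1311  0.13  ]
mouth [0.595  0.1858 0.13  ] [0.5993 0.1844 0.13  ]
[ 0.5625 -0.2005  0.13  ]
[ 0.5763 -0.243   0.13  ]
[ 0.5354 -0.2545  0.13  ]
[ 0.5226 -0.2123  0.13  ]
[[-0.974  0.228 -0.   ]
 [ 0.228  0.974 -0.002]
 [-0.    -0.002 -1.   ]]
cam in tool [ 0.072  0.    -0.167]
[[ 0.     1.    -0.   ]
 [-0.96   0.    -0.281]
 [-0.281  0.     0.96 ]] [[317.25369043   0.         318.52848385]
 [  0.         317.25369043 195.38646968]
 [  0.           0.           1.        ]]
```

```bash
cat >> h.py <<'E'
from scipy.spatial.transform import Rotation as Ro
def delta(st,p,ang):
    """shift (mm) and turn (deg) to bring TCP to p, tool down, tool y at world angle ang (deg)"""
    R=Ro.from_euler("xyz",st["eef_rot"]); a=np.radians(ang)
    y=np.array([np.cos(a),np.sin(a),0]);z=np.array([0,0,-1.]);G=Ro.from_matrix(np.c_[np.cross(y,z),y,z])
    return (R.inv().apply(np.array(p)-st["ee_pos"])*1e3).round(1).tolist(),(R.inv()*G).as_rotvec(True).round(2).tolist()
E
python3 - <<'E'
from workcell import *
from h import *
st=read_state()
for p,a in(((.19,.69,.3),77),((.35,.55,.3),62),((.5,.35,.3),47),((.55,.15,.3),33),((.57,-.05,.29),18),((.5525,-.228,.27),18)):print(delta(st,p,a))
E
```

```text
([-27.8, -9.3, -94.4], [-0.1, 0.0, -0.16])
([-215.5, -109.2, -94.2], [-0.1, 0.02, 14.84])
([-407.1, -269.8, -93.9], [-0.1, 0.03, 29.84])
([-501.4, -453.2, -93.6], [-0.09, 0.04, 43.84])
([-566.4, -643.3, -83.2], [-0.09, 0.06, 58.84])
([-589.9, -820.6, -62.9], [-0.09, 0.06, 58.84])
```

Emit:
{"fn": "arm_command", "kwargs": {"targets": [{"translation": [-15, -5, -55], "dr": [0, 0, 0]}, {"translation": [-30, -10, -95], "dr": [0, 0, 0]}, {"translation": [-80, -40, -95], "dr": [0, 0, 4]}, {"translation": [-130, -65, -95], "dr": [0, 0, 8]}, {"translation": [-175, -88, -95], "dr": [0, 0, 12]}, {"translation": [-215, -110, -95], "dr": [0, 0, 15]}, {"translation": [-263, -150, -95], "dr": [0, 0, 19]}, {"translation": [-310, -190, -95], "dr": [0, 0, 23]}, {"translation": [-358, -230, -95], "dr": [0, 0, 27]}, {"translation": [-405, -270, -95], "dr": [0, 0, 30]}, {"translation": [-430, -315, -95], "dr": [0, 0, 35]}, {"translation": [-455, -362, -95], "dr": [0, 0, 40]}], "grip": 1}}

```text
time: 1.65
ee_pos: [0.5262, 0.248, 0.3013]
eef_rot: [-3.141, 0.0, 2.211]
wrist_force: [0.4, 0.2, -0.6]
grip_width: 0.998
gripper_force: 0.0
```

```bash
python3 - <<'E'
from workcell import *
from h import *
st=read_state();print(st["time"],st["ee_pos"],st["q"].round(2))
for p,a in(((.55,.15,.3),33),((.57,-.05,.29),18),((.5525,-.228,.25),18)):print(delta(st,p,a))
E
```

```text
1.65 [0.52615724 0.24801416 0.3012625 ] [-0.78  0.32  0.34  1.85 -0.13  0.99  0.25]
([-92.9, -39.4, 1.3], [-0.01, 0.0, 3.65])
([-265.3, -142.7, 11.3], [-0.01, 0.0, 18.65])
([-397.6, -263.0, 51.3], [-0.01, 0.0, 18.65])
```

Emit:
{"fn": "arm_command", "kwargs": {"targets": [{"translation": [-45, 9, 0], "dr": [0, 0, 0]}, {"translation": [-93, 19, 0], "dr": [0, 0, 0]}, {"translation": [-93, 19, 0], "dr": [0, 0, 0]}]}}

```text
time: 2.02
ee_pos: [0.5994, 0.1817, 0.3015]
eef_rot: [-3.142, 0.003, 2.206]
wrist_force: [-0.1, 0.3, 0.5]
grip_width: 1.002
gripper_force: 0.0
```

```bash
python3 - <<'E'
from workcell import *
from h import *
import cv2,pickle
st=read_state();print(st["time"],st["ee_pos"])
f=grab_frame("wrist");pickle.dump((f,st),open("w1.pkl","wb"))
cv2.imwrite("pics/w1.png",f["color"][:,:,::-1])
for p in((.595,.1858,.13),(.5993,.1844,.13)):
    c=f["mtx"]@(f["R"]@np.array(p)+f["t"]);print(c[:2]/c[2])
for p,a in(((.57,-.05,.29),18),((.5525,-.228,.25),18)):print(delta(st,p,a))
E
```

```text
2.025 [0.5994265  0.18168309 0.3015333 ]
[317.66142774 165.88679924]
[320.08496296 169.22156755]
([-169.0, -161.1, 12.1], [0.03, 0.19, 18.38])
([-301.8, -280.8, 52.6], [0.03, 0.19, 18.38])
```

View pics/w1.png

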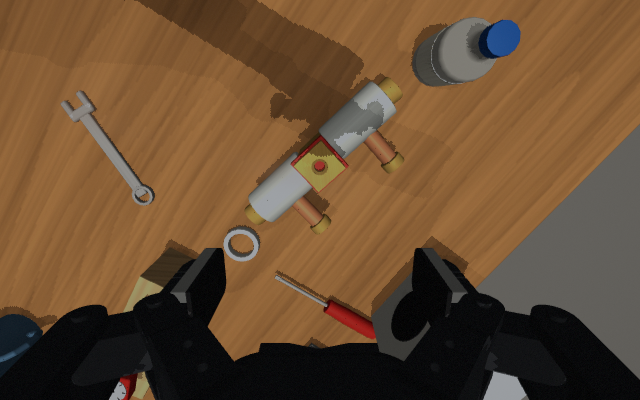

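```bash
python3 - <<'E'
from h import *
import cv2,pickle
for n,(u,v),r in(("w1",(319,166),32),("top",(240,183),14),("scene",(393,211),14)):
    f=pickle.load(open(n+".pkl","rb")); f=f[0] if n=="w1" else f
    c=f["color"]; h=cv2.cvtColor(c,cv2.COLOR_RGB2HSV)
    m=((h[...,0]>18)&(h[...,0]<32)&(h[...,1]>100)&(h[...,2]>130)).astype(np.uint8)
    w=np.zeros_like(m);w[v-r:v+r,u-r:u+r]=m[v-r:v+r,u-r:u+r]
    k,l,s,_=cv2.connectedComponentsWithStats(w);i=1+s[1:,4].argmax()
    P=np.argwhere(l==i)[:,::-1].astype(np.float32)
    W=np.array([ray(f,*q,.13)[:2] for q in P],np.float32)
    H=cv2.convexHull(W);M=cv2.moments(H*1000);R=cv2.minAreaRect(W*1000)
    print(n,len(P),M["m10"]/M["m00"],M["m01"]/M["m00"],R)
    # red dot in the hole
    d=np.zeros_like(m);red=((h[...,0]<8)|(h[...,0]>172))&(h[...,1]>120)
    for q in np.argwhere(red[v-5:v+6,u-5:u+6]):d[q[0]+v-5,q[1]+u-5]=1
    Q=np.argwhere(d)[:,::-1];print(len(Q),Q.mean(0),ray(f,*Q.mean(0),.13))
E
```

```text
w1 906 598.336134927896 183.91590280579678 ((596.8265991210938, 186.1290283203125), (39.34254837036133, 39.29778289794922), 79.09437561035156)
72 [319.41666667 165.58333333] [0.59633284 0.18719635 0.13      ]
top 191 596.9097283291121 185.7015868074261 ((596.7066650390625, 186.07362365722656), (39.594905853271484, 38.86270523071289), 79.15070343017578)
11 [239.54545455 182.63636364] [0.59516556 0.18612084 0.13      ]
scene 151 597.5332791356891 184.00628434779202 ((597.8325805664062, 184.1951446533203), (37.99953079223633, 39.01749801635742), 78.9791030883789)
8 [392.625 211.25 ] [0.60119545 0.18305053 0.13      ]
```

Emit:
{"fn": "arm_command", "kwargs": {"targets": [{"translation": [-43, -40, 0], "dr": [0, 0, 5]}, {"translation": [-86, -80, 0], "dr": [0, 0, 10]}, {"translation": [-128, -120, 0], "dr": [0, 0.1, 14]}, {"translation": [-169, -160, 0], "dr": [0, 0.2, 18.4]}, {"translation": [-210, -195, 10], "dr": [0, 0.2, 18.4]}, {"translation": [-250, -235, 20], "dr": [0, 0.2, 18.4]}, {"translation": [-285, -265, 30], "dr": [0, 0.2, 18.4]}, {"translation": [-302, -281, 30], "dr": [0, 0.2, 18.4]}, {"translation": [-302, -281, 30], "dr": [0, 0.2, 18.4]}]}}

```text
time: 3.2
ee_pos: [0.5521, -0.2239, 0.2713]
eef_rot: [-3.141, -0.004, 1.89]
wrist_force: [0.1, 0.1, 0.3]
grip_width: 1.0
gripper_force: 0.0
```

```bash
python3 - <<'E'
from workcell import *
from h import *
import cv2,pickle
st=read_state();print(st["time"],st["ee_pos"],st["q"].round(2))
f=grab_frame("wrist");pickle.dump((f,st),open("w2.pkl","wb"))
cv2.imwrite("pics/w2.png",f["color"][:,:,::-1])
E
```

```text
3.2 [ 0.55211566 -0.22390739  0.27132729] [-0.07  0.4   0.52  1.86 -0.24  0.95  0.88]
```

View pics/w2.png

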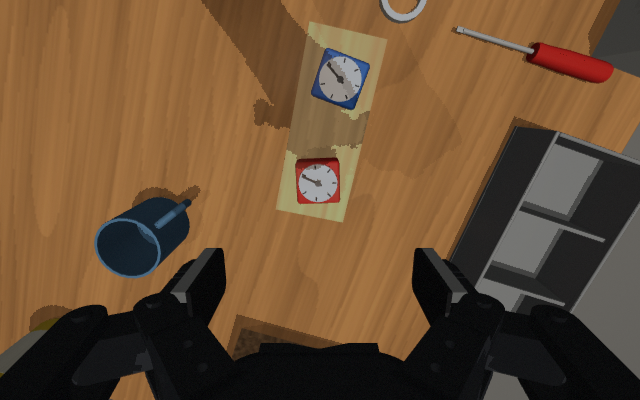

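```bash
python3 - <<'E'
from h import *
import cv2,pickle
from workcell import *
st=read_state()
for n,(u,v),r in(("w2",(318,182),33),("top",(398,196),16),("scene",(250,185),16)):
    f=pickle.load(open(n+".pkl","rb")); f=f[0] if n=="w2" else f
    h=cv2.cvtColor(f["color"],cv2.COLOR_RGB2HSV)
    wh=(h[...,1]<60)&(h[...,2]>120); red=((h[...,0]<6)|(h[...,0]>174))&(h[...,1]>120)&(h[...,2]>90)
    for nm,m in(("dial",wh),("case",red|wh)):
        w=np.zeros(m.shape,np.uint8);w[v-r:v+r,u-r:u+r]=m[v-r:v+r,u-r:u+r]
        k,l,s,_=cv2.connectedComponentsWithStats(w);i=1+s[1:,4].argmax()
        P=np.argwhere(l==i)[:,::-1]
        W=np.array([ray(f,*q,.13)[:2] for q in P],np.float32)*1000
        H=cv2.convexHull(W);M=cv2.moments(H)
        print(n,nm,len(P),M["m10"]/M["m00"],M["m01"]/M["m00"],cv2.minAreaRect(W))
print(delta(st,(.5525,-.228,.099),18))
E
```

```text
w2 dial 1031 551.9938740485917 -228.76787113850037 ((551.9169921875, -228.5769500732422), (37.226444244384766, 38.12593460083008), 18.317033767700195)
w2 case 1577 551.83277998908 -228.05972544671258 ((551.7857055664062, -228.03768920898438), (42.77103042602539, 42.07870101928711), 20.53785514831543)
top dial 165 552.330630726142 -228.84791416571156 ((551.9544067382812, -229.04696655273438), (37.29851150512695, 34.82271957397461), 88.78217315673828)
top case 225 550.6646566719415 -227.44096507192336 ((550.9658203125, -227.59921264648438), (42.5189208984375, 42.97710418701172), 20.502382278442383)
scene dial 103 553.0271985831239 -230.24637957356876 ((553.1888427734375, -230.5244598388672), (34.575443267822266, 34.61916732788086), 9.873540878295898)
scene case 167 554.9516517408542 -229.7973252802442 ((554.8981323242188, -229.76805114746094), (42.89771270751953, 42.54533386230469), 20.44816780090332)
([-6.5, -2.2, 172.2], [-0.03, -0.28, 0.46])
```

Emit:
{"fn": "arm_command", "kwargs": {"targets": [{"translation": [-4, -1.5, 40], "dr": [0, -0.2, -2]}, {"translation": [-5, -2, 90], "dr": [0, -0.2, -2]}, {"translation": [-5, -2, 90], "dr": [0, -0.2, -2]}, {"translation": [-5, -2, 90], "dr": [0, -0.2, -2]}]}}

```text
time: 3.75
ee_pos: [0.5538, -0.2273, 0.1828]
eef_rot: [3.14, 0.001, 1.93]
wrist_force: [0.6, -0.2, 1.0]
grip_width: 1.004
gripper_force: 0.0
```

```bash
python3 - <<'E'
from workcell import *
from h import *
st=read_state();print(st["time"],st["ee_pos"],st["eef_rot"])
print(delta(st,(.552,-.2285,.1),20.5))
E
```

```text
3.75 [ 0.55383686 -0.22726237  0.18280474] [3.14031687e+00 6.27055199e-04 1.92967309e+00]
([-0.5, -2.3, 82.8], [0.07, 0.04, 0.06])
```

Emit:
{"fn": "arm_command", "kwargs": {"targets": [{"translation": [-0.5, -2.2, 35], "dr": [0, 0, 0]}, {"translation": [-0.5, -2.2, 65], "dr": [0, 0, 0]}, {"translation": [-0.5, -2.2, 83], "dr": [0, 0, 0]}, {"translation": [-0.5, -2.2, 83], "dr": [0, 0, 0]}, {"translation": [-0.5, -2.2, 83], "dr": [0, 0, 0]}]}}

```text
time: 4.38
ee_pos: [0.5517, -0.2302, 0.0999]
eef_rot: [3.14, 0.002, 1.927]
wrist_force: [-0.9, -0.6, -0.1]
grip_width: 1.002
gripper_force: 0.0
```

Emit:
{"fn": "arm_command", "kwargs": {"targets": [{"translation": [0, 0, 0], "dr": [0, 0, 0]}, {"translation": [0, 0, 0], "dr": [0, 0, 0]}, {"translation": [0, 0, 0], "dr": [0, 0, 0]}, {"translation": [0, 0, 0], "dr": [0, 0, 0]}, {"translation": [0, 0, 0], "dr": [0, 0, 0]}, {"translation": [0, 0, 0], "dr": [0, 0, 0]}, {"translation": [0, 0, 0], "dr": [0, 0, 0]}, {"translation": [0, 0, 0], "dr": [0, 0, 0]}], "grip": 0, "newtons": 50}}

```text
time: 5.38
ee_pos: [0.5513, -0.23, 0.0996]
eef_rot: [3.141, 0.001, 1.927]
wrist_force: [-0.8, 0.2, 5.5]
grip_width: 0.489
gripper_force: 50.0
```

Emit:
{"fn": "arm_command", "kwargs": {"targets": [{"translation": [0, 0, -5], "dr": [0, 0, 0]}, {"translation": [0, 0, -20], "dr": [0, 0, 0]}, {"translation": [0, 0, -40], "dr": [0, 0, 0]}, {"translation": [0, 0, -60], "dr": [0, 0, 0]}, {"translation": [0, 0, -80], "dr": [0, 0, 0]}, {"translation": [0, 0, -100], "dr": [0, 0, 0]}, {"translation": [0, 0, -130], "dr": [0, 0, 0]}, {"translation": [0, 0, -165], "dr": [0, 0, 0]}, {"translation": [0, 0, -170], "dr": [0, 0, 0]}, {"translation": [0, 0, -170], "dr": [0, 0, 0]}]}}

```text
time: 6.62
ee_pos: [0.55, -0.2294, 0.2685]
eef_rot: [-3.141, -0.0, 1.927]
wrist_force: [-0.0, -0.2, -2.8]
grip_width: 0.488
gripper_force: 51.2
```

```bash
python3 - <<'E'
from workcell import *
from h import *
st=read_state();print(st["time"],st["ee_pos"],st["eef_rot"],st["wrist_force"],st["grip_width"],st["q"].round(2))
for p in((.57,-.1,.27),(.6,0.05,.27),(.597,.1855,.27)):print(delta(st,p,20.4))
E
```

```text
6.625 [ 0.55003646 -0.22942059  0.26845211] [-3.14100009e+00 -4.13738163e-04  1.92749135e+00] [-0.02292199 -0.16098241 -2.80557786] 0.4879099888008632 [-0.06  0.4   0.52  1.86 -0.24  0.95  0.92]
([114.3, 63.9, -1.5], [-0.03, -0.02, 0.04])
([244.4, 144.4, -1.5], [-0.03, -0.02, 0.04])
([372.4, 188.9, -1.5], [-0.03, -0.02, 0.04])
```

Emit:
{"fn": "arm_command", "kwargs": {"targets": [{"translation": [30, 18, -1.5], "dr": [0, 0, 0]}, {"translation": [72, 42, -1.5], "dr": [0, 0, 0]}, {"translation": [114, 64, -1.5], "dr": [0, 0, 0]}, {"translation": [157, 90, -1.5], "dr": [0, 0, 0]}, {"translation": [200, 115, -1.5], "dr": [0, 0, 0]}, {"translation": [244, 142, -1.5], "dr": [0, 0, 0]}, {"translation": [285, 160, -1.5], "dr": [0, 0, 0]}, {"translation": [325, 175, -1.5], "dr": [0, 0, 0]}, {"translation": [355, 184, -1.5], "dr": [0, 0, 0]}, {"translation": [372, 189, -1.5], "dr": [0, 0, 0]}, {"translation": [372, 189, -1.5], "dr": [0, 0, 0]}, {"translation": [372, 189, -1.5], "dr": [0, 0, 0]}]}}

```text
time: 8.12
ee_pos: [0.5978, 0.1824, 0.2696]
eef_rot: [-3.14, 0.001, 1.925]
wrist_force: [0.2, -1.6, -1.5]
grip_width: 0.489
gripper_force: 51.2
```

```bash
python3 - <<'E'
from workcell import *
from h import *
import cv2,pickle
st=read_state();print(st["time"],st["ee_pos"],st["eef_rot"],st["wrist_force"])
o=[]
for n,(x,y),r in(("scene",(393,205),45),("top",(240,180),45),("wrist",(320,200),100)):
    f=grab_frame(n);pickle.dump((f,st),open(n+"3.pkl","wb"))
    c=np.ascontiguousarray(f["color"][:,:,::-1])
    g=cv2.resize(c[y-r:y+r,x-r:x+r],(380,380),interpolation=cv2.INTER_CUBIC);o.append(g)
    q=f["mtx"]@(f["R"]@np.array([*st["ee_pos"][:2],st["ee_pos"][2]-.089])+f["t"]);print(n,q[:2]/q[2])
cv2.imwrite("pics/c3.png",np.hstack(o[:2]));cv2.imwrite("pics/w3.png",o[2])
E
```

```text
8.125 [0.59778784 0.18241896 0.26958964] [-3.14006215e+00  1.48914027e-03  1.92483020e+00] [ 0.15632963 -1.56283545 -1.50381473]
scene [394.7649002  201.06567176]
top [237.37161146 176.78197297]
wrist [318.94630045 191.87170098]
```

View pics/c3.png

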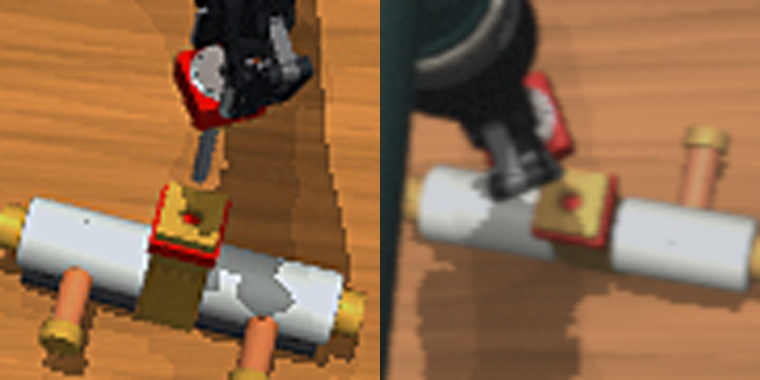

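View pics/w3.png

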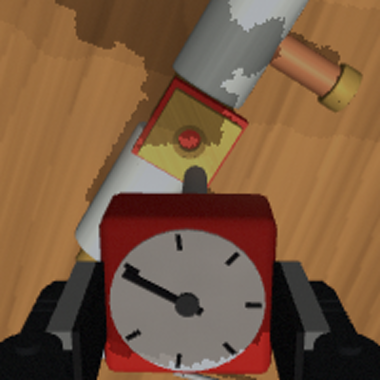

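```bash
python3 - <<'E'
from h import *
import cv2,pickle
f,st=pickle.load(open("wrist3.pkl","rb"));c=f["color"]
g=c.astype(int).sum(2)//3;h=cv2.cvtColor(c,cv2.COLOR_RGB2HSV)
print("sat");print(h[182:206,312:334,1])
red=((h[...,0]<6)|(h[...,0]>174))&(h[...,1]>120)
wh=(h[...,1]<60)&(h[...,2]>120)
for r in range(200,300,8):
    k=np.where(red[r,260:380])[0]+260;w=np.where(wh[r,275:365])[0]+275
    print(r,k.min() if len(k) else 0,k.max() if len(k) else 0, g[r,318], (w.min(),w.max()) if len(w) else 0)
s=cv2.resize(c[170:310,260:380,::-1],None,fx=4.2,fy=4.2,interpolation=cv2.INTER_CUBIC);cv2.imwrite("pics/w3b.png",s)
E
```

```text
sat
[[131 126 133 142 145 144 148 149 149 148 147 146 142 135 137 134 136 131
  135 137 140 140]
 [132 129 127 127 134 132 142 141 141 138 140 134 137 129 131 131 134 133
  131 138 137 141]
 [133 131 127 129 131 131 129 129 129 132 127 126 129 129 129 132 132 135
  132 137 138 141]
 [133 131 131 127 130 129 131 131 128 129 129 124 128 132 129 131 134 135
  134 131 138 140]
 [133 133 131 128 127 130 132 131 132 129 131 125 127 128 131 131 132 134
  134 134 140 137]
 [133 133 133 130 128 132 132 130 128 109  90  87 117 129 132 130 131 133
  135 140 138 138]
 [135 134 134 131 130 130 131 111  53  49  53  49  48  45 107 129 130 131
  135 140 138 140]
 [130 134 134 133 130 128  91  51  52  49  49  53  44  48  48 106 129 133
  137 141 141 140]
 [130 133 133 133 131 112  59  48  44  48  46  47  46  45  42  49 130 130
  139 140 143 161]
 [132 133 133 135 131  92  49  45  49  45  46  46  46  39  42  50 108 131
  132 133 152 176]
 [131 131 134 134 128  57  43  46  37  45  43  43  42  39  39  44  87 131
  133 136 168 163]
 [ 91 122 135 136 129  53  38  34  43  36  32  36  40  36  39  39  40 132
[... 1009 characters left out ...]
08 207 207 200
  207 211 211 212]
 [223 215 219 216 215 215 215 215 212 235 211 223 204 227 219 223 208 209
  223 201 231 208]]
200 0 0 51 (np.int64(275), np.int64(315))
208 277 361 26 (np.int64(275), np.int64(276))
216 274 364 44 0
224 273 364 124 (np.int64(302), np.int64(332))
232 273 364 123 (np.int64(289), np.int64(346))
240 274 363 124 (np.int64(283), np.int64(353))
248 275 363 122 (np.int64(279), np.int64(357))
256 275 362 39 (np.int64(278), np.int64(358))
264 276 362 41 (np.int64(279), np.int64(358))
272 276 362 122 (np.int64(281), np.int64(355))
280 275 362 123 (np.int64(287), np.int64(351))
288 276 362 125 (np.int64(296), np.int64(342))
296 322 371 104 (np.int64(312), np.int64(314))
```

View pics/w3b.png

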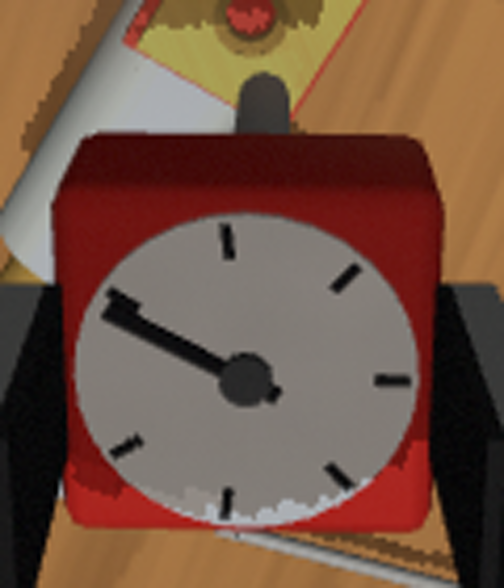

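```bash
python3 - <<'E'
from h import *
import cv2,pickle
f,st=pickle.load(open("scene3.pkl","rb"));c=f["color"].astype(int)
print((c[...,2]-c[...,0])[188:206,390:404])
R=Ro.from_euler("xyz",st["eef_rot"]);pr=lambda f,X:(lambda q:(q[:2]/q[2]).round(2))(f["mtx"]@(f["R"]@X+f["t"]))
w=pickle.load(open("wrist3.pkl","rb"))[0]
for a in(0,1,2,3):
  # thermometer axis points in tool frame, pivot at grasp, tip leaning to +y by a deg
  P=lambda h,x=0,y=0:st["ee_pos"]+R.apply(np.r_[0,0,-.019]+Ro.from_euler("x",-a,degrees=True).apply([x,y,.108-h]))
  print(a,"scene tip,h70",pr(f,P(.005)),pr(f,P(.07)),"wrist tip",pr(w,P(.005)),"dial",pr(w,P(.12)),"front top edge L/R",[pr(w,P(h,-.022,s)) for h in(.12,.096) for s in(-.022,.022)])
E
```

```text
[[-138 -144 -152 -105  -74  -97  -85  -88  -89  -90  -84  -88  -92  -63]
 [-133 -136 -137  -92  -71  -84  -86  -91  -87  -84  -87  -70  -65  -84]
 [-133 -137 -140 -128 -105  -95  -71  -39  -26  -51  -91  -64  -68  -71]
 [-136 -136 -122 -125 -137 -108    8   12   18  -12 -142  -74  -73  -72]
 [-131 -132 -119 -124 -138  -28   11    5   12 -101 -143  -74  -72  -73]
 [-127 -133 -118 -122 -136  -31    5    3   18  -93 -138  -72  -70  -73]
 [-131 -132 -118 -121 -138    1    7    6  -22 -136 -132  -69  -71  -71]
 [-134 -118 -122 -132 -104    4    4   10  -11 -123 -124  -64  -63  -65]
 [-136 -123 -125 -136  -67    7    5   13 -100 -131 -134  -67  -69  -70]
 [-118 -119 -123 -137  -29    5    2   18  -96 -132 -131  -68  -71  -76]
 [-111 -114 -117 -135    3    6    5   19 -132 -124 -125 -132  -70  -70]
 [-115 -114 -119  -94    8    4    7  -17 -127 -121 -124 -129  -68  -66]
 [-120 -124 -129 -103    5    5   14  -53 -125 -122  -58  -61  -65  -70]
 [-123 -126 -132  -64   10    9   19  -94 -129 -125  -63  -62  -66  -67]
 [-126 -128 -138  -59   20   21  -13 -141 -135 -139  -73  -72  -74  -75]
 [-11
[... 374 characters left out ...]
69]), array([280.57, 274.71]), array([357.86, 274.6 ])]
1 scene tip,h70 [395.17 200.66] [398.37 187.57] wrist tip [320.98 193.66] dial [318.98 259.73] front top edge L/R [array([274.79, 299.36]), array([363.37, 300.15]), array([281.02, 274.36]), array([358.3 , 274.95])]
2 scene tip,h70 [395.39 201.21] [398.45 187.78] wrist tip [323.16 193.67] dial [318.54 259.73] front top edge L/R [array([274.49, 298.9 ]), array([363.03, 300.6 ]), array([281.48, 274.02]), array([358.74, 275.31])]
3 scene tip,h70 [395.62 201.76] [398.54 187.98] wrist tip [325.33 193.7 ] dial [318.11 259.72] front top edge L/R [array([274.21, 298.43]), array([362.68, 301.06]), array([281.94, 273.68]), array([359.17, 275.67])]
```

Emit:
{"fn": "arm_command", "kwargs": {"targets": [{"translation": [1.5, 0, 10], "dr": [1, 0, 0]}, {"translation": [3.2, -0.3, 25], "dr": [1.9, 0, 0]}, {"translation": [3.2, -0.3, 35], "dr": [1.9, 0, 0]}, {"translation": [3.2, -0.3, 35], "dr": [1.9, 0, 0]}, {"translation": [3.2, -0.3, 35], "dr": [1.9, 0, 0]}, {"translation": [3.2, -0.3, 35], "dr": [1.9, 0, 0]}, {"translation": [3.2, -0.3, 35], "dr": [1.9, 0, 0]}]}}

```text
time: 9.15
ee_pos: [0.5966, 0.1878, 0.2354]
eef_rot: [-3.109, -0.0, 1.927]
wrist_force: [-0.9, -0.1, -1.4]
grip_width: 0.489
gripper_force: 51.2
```

```bash
python3 - <<'E'
from workcell import *
from h import *
import cv2,pickle
st=read_state();print(st["time"],st["ee_pos"],st["eef_rot"],st["wrist_force"],st["dq"].round(3))
R=Ro.from_euler("xyz",st["eef_rot"])
tip=st["ee_pos"]+R.apply(np.r_[0,0,-.019]+Ro.from_euler("x",-1.9,degrees=True).apply([0,0,.108]));print("tip",tip)
print("axis",R.apply(Ro.from_euler("x",-1.9,degrees=True).apply([0,0,1])))
w=pickle.load(open("wrist3.pkl","rb"))
print("hole by w3",ray(w[0],319.5,173.3,.13),"tip w3",ray(w[0],322.6,193.6,w[1]["ee_pos"][2]-.084),w[1]["ee_pos"])
o=[]
for n,(x,y),r in(("scene",(393,205),36),("wrist",(320,210),70)):
    f=grab_frame(n);pickle.dump((f,st),open(n+"4.pkl","wb"))
    o.append(cv2.resize(np.ascontiguousarray(f["color"][y-r:y+r,x-r:x+r,::-1]),(400,400),interpolation=cv2.INTER_CUBIC))
    q=f["mtx"]@(f["R"]@(tip+[0,0,.005])+f["t"]);print(n,q[:2]/q[2])
    q=f["mtx"]@(f["R"]@np.r_[.597,.1855,.13]+f["t"]);print(n,"hole",q[:2]/q[2])
cv2.imwrite("pics/c4.png",np.hstack(o))
E
```

```text
9.15 [0.5966292  0.18780833 0.23540955] [-3.10894918e+00 -1.13816680e-05  1.92742740e+00] [-0.8595613  -0.06995383 -1.39459769] [ 0.    -0.    -0.001 -0.     0.    -0.     0.002]
tip [0.59726235 0.1880453  0.14639944]
axis [ 4.81230337e-04  1.91433791e-04 -9.99999866e-01]
hole by w3 [0.59668252 0.18720892 0.13      ] tip w3 [0.60063673 0.1833871  0.18558964] [0.59778784 0.18241896 0.26958964]
scene [395.45604016 206.39313133]
scene hole [393.53945137 210.00694576]
wrist [323.40969956 193.95034168]
wrist hole [322.53600433 189.79694792]
```

View pics/c4.png

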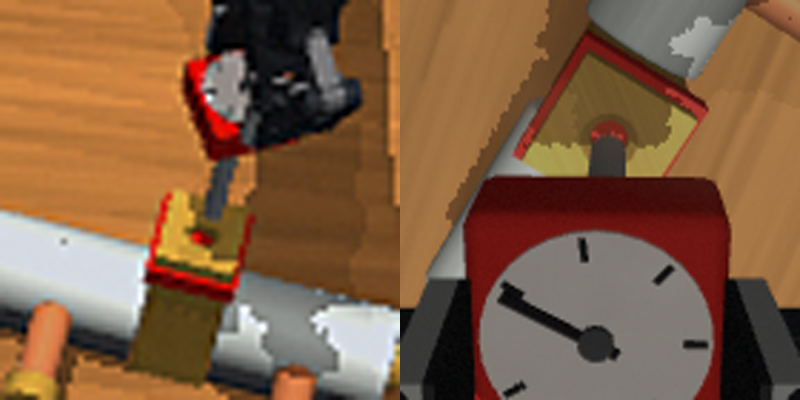

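```bash
python3 - <<'E'
from workcell import *
from h import *
import pickle
f,s=pickle.load(open("wrist4.pkl","rb"))
t=ray(f,322.5,194.2,.1514);h=ray(f,323.3,189.4,.13);print(t,h)
st=read_state();R=Ro.from_euler("xyz",st["eef_rot"]);print(st["ee_pos"])
print(R.inv().apply((h-t)*[1000,1000,0]), R.inv().apply([0,0,-1]))
E
```

```text
[0.59663794 0.18757703 0.1514    ] [0.59750613 0.18608576 0.13      ]
[0.59647754 0.18780104 0.23521271]
[-1.70055539  0.29268615 -0.00970968] [-1.92589018e-05  3.30443627e-02  9.99453886e-01]
```

Emit:
{"fn": "arm_command", "kwargs": {"targets": [{"translation": [-1.7, 0.4, 4], "dr": [0, 0, 0]}, {"translation": [-1.7, 0.6, 8], "dr": [0, 0, 0]}, {"translation": [-1.7, 0.7, 12], "dr": [0, 0, 0]}, {"translation": [-1.7, 0.8, 16], "dr": [0, 0, 0]}, {"translation": [-1.7, 1.0, 20], "dr": [0, 0, 0]}, {"translation": [-1.7, 1.1, 24], "dr": [0, 0, 0]}, {"translation": [-1.7, 1.2, 27], "dr": [0, 0, 0]}, {"translation": [-1.7, 1.2, 27], "dr": [0, 0, 0]}, {"translation": [-1.7, 1.2, 27], "dr": [0, 0, 0]}]}}

```text
time: 10.38
ee_pos: [0.5974, 0.1863, 0.208]
eef_rot: [-3.108, 0.0, 1.927]
wrist_force: [-0.2, 0.5, -0.9]
grip_width: 0.486
gripper_force: 51.2
```

Emit:
{"fn": "arm_command", "kwargs": {"targets": [{"translation": [0, 0.1, 3], "dr": [0, 0, 0]}, {"translation": [0, 0.2, 6], "dr": [0, 0, 0]}, {"translation": [0, 0.3, 9], "dr": [0, 0, 0]}, {"translation": [0, 0.4, 12], "dr": [0, 0, 0]}, {"translation": [0, 0.5, 15], "dr": [0, 0, 0]}]}}

```text
time: 11.0
ee_pos: [0.5979, 0.1862, 0.194]
eef_rot: [-3.109, -0.0, 1.927]
wrist_force: [-1.6, -0.3, 5.6]
grip_width: 0.487
gripper_force: 52.0
```

Emit:
{"fn": "arm_command", "kwargs": {"targets": [{"translation": [0, 0.07, 2], "dr": [0, 0, 0]}, {"translation": [0, 0.13, 4], "dr": [0, 0, 0]}, {"translation": [0, 0.2, 6], "dr": [0, 0, 0]}]}}

```text
time: 11.38
ee_pos: [0.5977, 0.1863, 0.1875]
eef_rot: [-3.109, 0.0, 1.927]
wrist_force: [-0.4, -1.0, 6.5]
grip_width: 0.493
gripper_force: 52.0
```

Emit:
{"fn": "arm_command", "kwargs": {"targets": [{"translation": [0, 0.07, 2], "dr": [0, 0, 0]}, {"translation": [0, 0.13, 4], "dr": [0, 0, 0]}, {"translation": [0, 0.2, 6], "dr": [0, 0, 0]}]}}

```text
time: 11.75
ee_pos: [0.5976, 0.1863, 0.1812]
eef_rot: [-3.109, 0.0, 1.927]
wrist_force: [0.2, -1.1, 4.9]
grip_width: 0.494
gripper_force: 51.9
```

Emit:
{"fn": "arm_command", "kwargs": {"targets": [{"translation": [0, 0.05, 1.5], "dr": [0, 0, 0]}, {"translation": [0, 0.1, 3], "dr": [0, 0, 0]}]}}

```text
time: 12.0
ee_pos: [0.5975, 0.1863, 0.178]
eef_rot: [-3.109, 0.0, 1.927]
wrist_force: [0.2, 0.2, 4.5]
grip_width: 0.487
gripper_force: 51.9
```

Emit:
{"fn": "arm_command", "kwargs": {"targets": [{"translation": [0, 0.05, 1.5], "dr": [0, 0, 0]}, {"translation": [0, 0.1, 3], "dr": [0, 0, 0]}]}}

```text
time: 12.25
ee_pos: [0.5974, 0.1863, 0.1748]
eef_rot: [-3.108, 0.0, 1.927]
wrist_force: [-1.0, 0.0, 5.6]
grip_width: 0.49
gripper_force: 52.0
```

Emit:
{"fn": "arm_command", "kwargs": {"targets": [{"translation": [0, 0.05, 1.5], "dr": [0, 0, 0]}, {"translation": [0, 0.1, 3], "dr": [0, 0, 0]}]}}

```text
time: 12.5
ee_pos: [0.5974, 0.1863, 0.1719]
eef_rot: [-3.108, 0.0, 1.927]
wrist_force: [0.2, -0.2, 4.4]
grip_width: 0.487
gripper_force: 51.8
```

```bash
python3 - <<'E'
from workcell import *
s=read_state();print(s["ee_pos"],s["wrist_force"])
E
```

```text
[0.59744115 0.18631646 0.17188004] [ 0.2415036  -0.21753955  4.42693661]
```

Sliding level is about 5 ± 1 N. Continuing.

Emit:
{"fn": "arm_command", "kwargs": {"targets": [{"translation": [0, 0.05, 1.5], "dr": [0, 0, 0]}, {"translation": [0, 0.1, 3], "dr": [0, 0, 0]}]}}

```text
time: 12.75
ee_pos: [0.5974, 0.1863, 0.1689]
eef_rot: [-3.108, 0.0, 1.927]
wrist_force: [0.3, -0.0, 6.4]
grip_width: 0.493
gripper_force: 52.0
```

Emit:
{"fn": "arm_command", "kwargs": {"targets": [{"translation": [0, 0.05, 1.5], "dr": [0, 0, 0]}]}}

```text
time: 12.88
ee_pos: [0.5974, 0.1863, 0.1674]
eef_rot: [-3.108, 0.0, 1.927]
wrist_force: [-0.4, -0.1, 4.6]
grip_width: 0.489
gripper_force: 51.8
```

Emit:
{"fn": "arm_command", "kwargs": {"targets": [{"translation": [0, 0.05, 1.5], "dr": [0, 0, 0]}, {"translation": [0, 0.1, 3], "dr": [0, 0, 0]}]}}

```text
time: 13.12
ee_pos: [0.5975, 0.1863, 0.1646]
eef_rot: [-3.108, 0.0, 1.927]
wrist_force: [0.6, 0.2, 7.0]
grip_width: 0.488
gripper_force: 52.2
```

Emit:
{"fn": "arm_command", "kwargs": {"targets": [{"translation": [0, 0.05, 1.5], "dr": [0, 0, 0]}]}}

```text
time: 13.25
ee_pos: [0.5976, 0.1862, 0.1635]
eef_rot: [-3.109, 0.0, 1.927]
wrist_force: [-1.6, -0.4, 10.4]
grip_width: 0.49
gripper_force: 52.6
```

Emit:
{"fn": "arm_command", "kwargs": {"targets": [{"translation": [0, 0.05, 1.5], "dr": [0, 0, 0]}]}}

```text
time: 13.38
ee_pos: [0.5977, 0.1862, 0.1623]
eef_rot: [-3.109, -0.0, 1.927]
wrist_force: [-2.3, -0.6, 11.5]
grip_width: 0.49
gripper_force: 52.7
```

Emit:
{"fn": "arm_command", "kwargs": {"targets": [{"translation": [0, 0, 0], "dr": [0, 0, 0]}, {"translation": [0, 0, 0], "dr": [0, 0, 0]}, {"translation": [0, 0, 0], "dr": [0, 0, 0]}]}}

```text
time: 13.75
ee_pos: [0.5976, 0.1863, 0.162]
eef_rot: [-3.109, -0.0, 1.927]
wrist_force: [-0.3, -1.0, 8.0]
grip_width: 0.486
gripper_force: 52.3
```

Emit:
{"fn": "arm_command", "kwargs": {"targets": [{"translation": [0, 0, 0], "dr": [0, 0, 0]}]}}

```text
time: 13.88
ee_pos: [0.5976, 0.1862, 0.162]
eef_rot: [-3.109, -0.0, 1.927]
wrist_force: [-0.8, -1.6, 8.5]
grip_width: 0.493
gripper_force: 52.3
```

Emit:
{"fn": "arm_command", "kwargs": {"targets": [{"translation": [0, 0, 0.5], "dr": [0, 0, 0]}, {"translation": [0, 0, 0.5], "dr": [0, 0, 0]}, {"translation": [0, 0, 0.5], "dr": [0, 0, 0]}, {"translation": [0, 0, 0.5], "dr": [0, 0, 0]}, {"translation": [0, 0, 0.5], "dr": [0, 0, 0]}, {"translation": [0, 0, 0.5], "dr": [0, 0, 0]}, {"translation": [0, 0, 0.5], "dr": [0, 0, 0]}, {"translation": [0, 0, 0.5], "dr": [0, 0, 0]}], "grip": 1}}

```text
time: 14.88
ee_pos: [0.5972, 0.1862, 0.1609]
eef_rot: [-3.108, 0.0, 1.927]
wrist_force: [0.1, -0.3, 0.1]
grip_width: 1.002
gripper_force: 0.0
```

Emit:
{"fn": "arm_command", "kwargs": {"targets": [{"translation": [0, 0, -15], "dr": [0, 0, 0]}, {"translation": [0, 0, -40], "dr": [0, 0, 0]}, {"translation": [0, 0, -80], "dr": [0, 0, 0]}, {"translation": [0, 0, -130], "dr": [0, 0, 0]}, {"translation": [0, 0, -130], "dr": [0, 0, 0]}, {"translation": [0, 0, -130], "dr": [0, 0, 0]}]}}

```text
time: 15.62
ee_pos: [0.601, 0.1878, 0.2913]
eef_rot: [-3.108, -0.0, 1.928]
wrist_force: [0.7, 0.9, 0.0]
grip_width: 1.0
gripper_force: 0.0
```

```bash
python3 - <<'E'
from workcell import *
from h import *
import cv2
st=read_state();print(st["time"],st["ee_pos"],st["grip_width"],st["wrist_force"])
o=[]
for n,(x,y),r in(("scene",(393,205),36),("wrist",(320,180),70)):
    f=grab_frame(n)
    o.append(cv2.resize(np.ascontiguousarray(f["color"][y-r:y+r,x-r:x+r,::-1]),(400,400),interpolation=cv2.INTER_CUBIC))
    h=cv2.cvtColor(f["color"],cv2.COLOR_RGB2HSV);m=(h[...,1]<60)&(h[...,2]>110)
    k,l,s,c=cv2.connectedComponentsWithStats(m[y-r:y+r,x-r:x+r].astype(np.uint8))
    print(n,[(s[i,4],(c[i]+[x-r,y-r]).round(1)) for i in range(1,k) if s[i,4]>40])
    for d in(48,52,56,60):
        q=f["mtx"]@(f["R"]@np.r_[.5975,.186,.13-d/1e3+.12]+f["t"]);print(d,(q[:2]/q[2]).round(2))
cv2.imwrite("pics/c5.png",np.hstack(o))
E
```

```text
15.625 [0.60103776 0.18781768 0.29129354] 1.000331258937841 [0.70575663 0.86638047 0.04345953]
scene [(np.int32(128), array([396.2, 199.1])), (np.int32(419), array([369.6, 217.4])), (np.int32(452), array([412.5, 228.6]))]
48 [397.17 197.03]
52 [396.97 197.8 ]
56 [396.77 198.56]
60 [396.57 199.32]
wrist [(np.int32(728), array([345.3, 132.9])), (np.int32(1369), array([319.9, 189.4])), (np.int32(1305), array([286.9, 215. ]))]
48 [318.79 193.13]
52 [318.95 191.85]
56 [319.1 190.6]
60 [319.25 189.39]
```

View pics/c5.png

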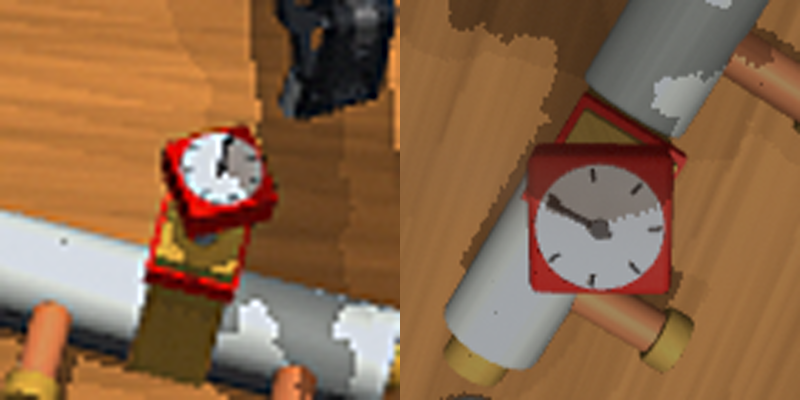

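```bash
python3 -c "
from workcell import *
print(hand_in())"
```

```text
the job is handed in; nothing more can be done
None
```

The red thermometer is standing upright in the header pocket, pressed roughly 5–6 N above the clip drag before release, and the job is handed in. I did not re-measure the tip's contact after letting go; the press allows for the 1–2 mm the stem can rise as the gripper opens.

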